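# Index the vial carousel to the next station

## Robot

A 6-joint arm with a two-finger parallel gripper is mounted at the origin on a cart in front of the work surface, level with it; the furniture and walls round the work are solid. World frame = base frame: x ahead of the robot, y to its left, z up, the work surface at z = 0. Lengths are in m, angles in rad, forces in N, time in s.
With the tool pointing down it reaches from about 0.35 to 0.775 m from the base axis. Payload 5.5 kg.
Tool frame: the origin (TCP) lies between the finger pads; the fingertips stand env.nose_length ahead of it and the grasp point (between the pads) lies 8 mm behind it (env.nose_length is the distance from the TCP to the fingertips, in m); z points along the fingers, y is the direction in which the jaws open and shut (so a half turn about z gives the same grasp; the last joint's range is limited). The gripper opens to 85 mm and grips with 20 to 120 N. Pads are 22 mm wide; open, the fingers measure 114 mm over their backs; the gripper's body (76 mm by 85 mm) begins 54 mm behind the grasp point. The pads swing forward as they close: fully open they stand 13 mm farther back than shut.
Start: joints at [-1.283, 0.313, 0.046, 1.304, 0, 1.431], TCP at [0.239, -0.523, 0.242] pointing down, gripper open.
Joint ranges: [-2.76, 2.76], [-0.86, 1.69], [-1.03, 1.26], [-2.2, 2.34], [-1.47, 1.5], [-3.14, 3.14]. Speed limits (rad/s): [2.57, 2.57, 3.14, 3.14, 3.14, 3.14].

## Interface

Orientations are given as a unit quaternion [w, x, y, z].
In Python, from workcell import env gives the robot as it stands. The module is installed in compiled form; this text tells all that it offers.
- The arm moves only by the shell command python3 -m creep 'ROWS' [FORCE]. ROWS is a JSON object of lists of equal length, an entry for each row: "hand": the finger opening in mm, from 0 to 85.4; "delta_pos": the shift along the tool's x, y, z scaled (see below), a list of three; "turn": the turn about the tool's z scaled (see below). In form: {"hand": [hand, ...], "delta_pos": [[dx, dy, dz], ...], "turn": [turn, ...]}. A call has exactly 5 rows; each row shifts and turns the commanded pose from where the row before left it, along the tool's axes as they then stand; what a row does not reach is not made up. The controller multiplies each number of a shift by 0.8 m and each number of a turn by 5 degrees. A row lasts 1/12 s, in which the tool goes at most 41.7 mm and 7.16 degrees, less where a joint would pass 70% of its speed; a pose out of reach is approached as far as the arm can. A call with a number of a shift or a turn outside -1 to 1 is refused whole. A call with a gripper value outside its range is refused whole. The fingers move at their own pace and stop on an object; FORCE is the grip in N (left out, the last holds). Time passes only in rows, so rows that do not move let the fingers close, or fill a call up. It gives the time, the measured TCP pose, the force and the opening at its end, in the units of the state.
- env.get_state(): the state, without advancing time (a new reading comes with each control period).
- env.read_camera(name): name is "side" or "top"; returns a dict with "pixels" (384x512x3 uint8, red, green, blue), "depth" (384x512 float32, m along the optical axis (not along the pixel's ray), 0 where there is no reading), "fx", "fy", "cx", "cy" (pixels), "origin" and "orientation" of the camera in the world. Camera axes: x right, y down, z forward; pixel columns grow to the right and rows downward; lengths in m; the calibration is good to about 2 mm. A picture is of the moment at which its call begins.
- env.hand_in(): hands the job in, once; it reports no verdict.
Trained networks look in the newest picture that a camera, given by its name, has taken for a name from the list of things; names that differ only in an ending like _2 or _b are one class to them, and where a whole thing is asked for, a point or a joint stands for the part that bears it (a point fixed in the world has none). Each returns a list of dicts, best first, with "score" (0 to 1); they miss things now and then, are a little off and sometimes report something else, mostly with a low value. They report only what shows in the picture. A call takes as long as a camera call.
- env.find_in(camera, target): "location" ([row, column] in pixels, amid what is visible of it).
- env.pinpoint(camera, target): "location" ([row, column] in pixels: a listed point, or the origin of a listed thing).
The state is a dict: "clock": time; "joint_pos": joint angles; "qvel": joint speeds; "tau": joint torques, N m; "tcp_pos": TCP position; "orientation": TCP orientation; "wrist_force": force on the tool from outside, world axes, zero at the start; "ft_torque": the same for the moment, N m; "finger_gap": finger opening in m.
Only numpy, scipy, OpenCV 4.12 (cv2) and the standard library are available. Lean on these libraries where they do the work, as an engineer would, in place of code of your own. Each camera call takes 0.05 s, during which the arm holds its last target.

## Task

Turn the vial carousel on by one station, so that the next vial stands at the pointer: with a light push of the closed fingertips press the black plunger knob on the table's arm down to free the table, turn the table counter-clockwise (seen from above) by pushing at that knob or its barrel, and let the plunger spring fully up into the very next notch, neither past it nor the wrong way round. Grip and lift nothing, do not touch the vials, and leave the box and the dish beside the carousel where they are; finish with the hand clear.

Things in the scene. Friction and masses are not known exactly. Their poses are not given: they have to be found in the camera images.
- carousel: Fixed grey base of a hand-turned vial carousel, bolted down. Origin on the turning axis at worktop height, z up. Foot 270 mm across, 12 mm high. At 36 to 42 mm height sits a steel index ring, 107 mm in outer radius, with eight open notches 15 mm wide in its rim, 45 degrees apart, the first at 157.5 degrees from the base's +x axis (counted from +x towards +y).
- pointer (a point): Tip of a small steel cone on a post on the base's -y side, 129 mm from the turning axis and 38 mm above the worktop (post 150 mm out, 45 mm high); it points at the station in use. Fixed.
- next_notch (a point): The notch that the plunger must spring into: 100 mm from the turning axis, at 202.5 degrees in the base frame, on top of the ring (42 mm above the worktop). Fixed. Its x axis points along the base's +x.
- table (a joint): Angle of the turning table (rad), positive counter-clockwise seen from above. About 0 at the start, plunger in the first notch; 0.785 at the next notch. Aluminium disc 160 mm across, top 54 mm high, eight sockets (32 mm rings, 12 mm high) 57 mm from the axis. Once free it turns easily (about 1 N at the plunger; 1 to 2 N more while the key rubs under the ring) and stays where left.
- barrel (a point): Centre, at 66 mm height, of the dark upright steel barrel (40 mm diameter, 57 to 74 mm above the worktop) that guides the plunger. It stands 120 mm from the turning axis on the table's arm (36 mm wide, top 57.5 mm high, reaching 142 mm from the axis), at 157.5 degrees plus the table angle in the base frame.
- plunger (a joint): How far the plunger is pressed down (m): 0 fully up, 0.014 at its stop. Spring 3 N at the top, 6 N at the stop. From 0.010 on its key is below the ring and the table is free. Let go between notches, the key rides under the ring (about 0.010) and springs up by itself under a notch; its rounded top draws the table into line from about 4 mm to either side. Play in a notch 1.5 mm either way.
- knob_top (a point): Centre of the flat top of the plunger's round black knob (34 mm diameter, 8 mm thick), straight above the barrel, 120 mm from the turning axis; 96 mm above the worktop when fully up. Rides on the table's arm. A fingertip pressing on it carries the table along by friction. z axis up, x axis points away from the turning axis.
- vial_a_mid (a point): Middle (27 mm above the bottom) of a loose capped glass vial, 23 mm across, 56 mm tall, standing in the socket that is the next to come to the pointer; 12 g. Not to be touched.
- vial_b_mid (a point): The same point of the vial, 23 mm across and 56 mm tall, that stands at the pointer at the start. Not to be touched.
- vial_c_mid (a point): 27 mm above the bottom of a vial, 23 mm across and 52 mm tall, in the socket that has already passed the pointer. Not to be touched.
- cuvette_box_mid (a point): Centre of a loose clear box with a white lid, 36 x 36 x 62 mm, on the worktop beside the base (bystander).
- weigh_dish_mid (a point): Centre of a loose grey weighing dish, 68 mm across and 14 mm high, on the worktop on the base's pointer side (bystander).
- vial_a: The loose vial whose middle is vial_a_mid; origin at the centre of its underside, z along it.
- vial_b: The loose vial whose middle is vial_b_mid; origin at the centre of its underside, z along it.
- vial_c: The loose vial whose middle is vial_c_mid; origin at the centre of its underside, z along it.

How it is judged:
On the way, in this order (a step that is already met when the one before it is completed fails the run):
1. the plunger is pressed down free of its first notch, by the fingers (value of joint plunger above 0.0085 m and value of joint table below 0.2 rad and contact force between the fingers and plunger above 0.5 N), for 0.05 s.
2. the table has been turned half-way to the next notch, with the plunger still down (value of joint table above 0.39 rad and value of joint plunger above 0.006 m).
3. the plunger has sprung up in the next notch (value of joint table between 0.745398 and 0.825398 rad and value of joint plunger below 0.002 m), for 0.2 s.
At the end, for the whole second after the job is handed in: The table rests within 0.04 rad of the next notch (0.785 rad counter-clockwise), the plunger is up (pressed under 2 mm), the three vials stand in their sockets (tilt under 0.2 rad, raised under 5 mm), and the box and the dish are within 20 mm of where they were (all of step 3 and velocity of joint table between -0.02 and 0.02 rad/s and z of each of vial_a_mid, vial_b_mid, vial_c_mid in the frame of carousel below 0.086 m and angle between each of vial_a_mid, vial_b_mid, vial_c_mid's own z axis and vertical below 0.2 rad and distance of each of cuvette_box_mid, weigh_dish_mid from where it was at the start of the episode below 0.02 m); the robot touches nothing.
It fails at once if the table is turned clockwise by more than 0.12 rad, or past the next notch (more than 0.95 rad) (value of joint table below -0.12 rad or value of joint table above 0.95 rad).
It fails at once if the knob or the table is gripped or rammed (over 50 N from the fingers) (contact force between the fingers and table above 50 N).
It fails at once if a vial is touched by the robot (contact force between any of the arm, the fingers and vial_a above 0.5 N or contact force between any of the arm, the fingers and vial_b above 0.5 N or contact force between any of the arm, the fingers and vial_c above 0.5 N).
It fails at once if a vial is lifted out of its socket or tips (z of any of vial_a_mid, vial_b_mid, vial_c_mid in the frame of carousel above 0.09 m or angle between any of vial_a_mid, vial_b_mid, vial_c_mid's own z axis and vertical above 0.35 rad).
It fails at once if the box or the dish beside the carousel is moved by more than 20 mm (distance of any of cuvette_box_mid, weigh_dish_mid from where it was at the start of the episode above 0.02 m).
It also fails if it takes over 35 s, if anything falls off the work surface, if the arm or the gripper's body presses on something with over 40 N, if the wrist force passes 120 N, or if a joint passes its speed limit or range.

## Working session

There is one attempt and no reset: what is moved stays moved. The work goes in short steps, Python scripts to look and compute and a shell command to move; the robot and the scene stay as the last step left them, time stands still between calls to the robot, and variables do not carry over. Pictures are saved under pics/ and viewed, and the job is handed in when it is done.

```bash
mkdir -p pics
cat > h.py <<'E'
import numpy as np, cv2
from scipy.spatial.transform import Rotation as R
from workcell import env
def rot(q): return R.from_quat([q[1],q[2],q[3],q[0]])
def px2w(c,r,col,z=None):
    ray=np.array([(col-c['cx'])/c['fx'],(r-c['cy'])/c['fy'],1.0])
    Rm=rot(c['orientation']).as_matrix(); o=np.array(c['origin'])
    if z is None:
        d=np.median([v for v in c['depth'][int(r)-1:int(r)+2,int(col)-1:int(col)+2].ravel() if v>0] or [0])
        return o+Rm@ray*d
    w=Rm@ray; return o+w*(z-o[2])/w[2]
def save(c,n): cv2.imwrite('pics/'+n+'.png',cv2.cvtColor(c['pixels'],cv2.COLOR_RGB2BGR))
E
python3 - <<'E'
from h import *
s=env.get_state(); print(s['clock'],s['tcp_pos'],s['orientation'],s['wrist_force'],env.nose_length)
Z={'knob_top':.096,'barrel':.066,'pointer':.038,'next_notch':.042,'carousel':0,'vial_a_mid':None,'cuvette_box_mid':.031,'weigh_dish_mid':.007}
np.set_printoptions(precision=4,suppress=True)
for n in('top','side'):
    c=env.read_camera(n); save(c,n+'0'); print(n,c['origin'],c['orientation'],c['fx'])
    for t,z in Z.items():
        for d in env.pinpoint(n,t)[:3]:
            r,k=d['location']; print(t,round(d['score'],2),np.round([r,k]),px2w(c,r,k),px2w(c,r,k,z) if z is not None else '')
print(env.get_state()['clock'])
E
```

```text
0.0 [ 0.23840318 -0.52271734  0.2414091 ] [-9.04580743e-04  9.77209363e-01  2.12275852e-01 -7.39005414e-05] [-0.04178284 -0.9375935  -0.75713507] 0.011
top [ 0.4476 -0.0053  1.0627] [ 0.0334 -0.6974  0.7143 -0.0489] 400.8140451817689
knob_top 0.71 [231. 214.] [0.451  0.0725 0.097 ] [0.451  0.0726 0.096 ]
knob_top 0.63 [234. 212.] [0.4431 0.0784 0.0968] [0.4431 0.0784 0.096 ]
barrel 0.66 [233. 212.] [0.4461 0.076  0.0968] [0.4461 0.0785 0.066 ]
pointer 0.78 [182. 278.] [ 0.5756 -0.0925  0.0088] [ 0.5721 -0.0901  0.038 ]
next_notch 0.97 [220. 247.] [ 0.479  -0.0083  0.0115] [ 0.4781 -0.0082  0.042 ]
next_notch 0.5 [170. 237.] [0.5989 0.0136 0.09  ] [0.6064 0.0145 0.042 ]
carousel 0.56 [187. 225.] [0.5603 0.047  0.0643] [0.5676 0.0504 0.    ]
carousel 0.27 [171. 237.] [0.5985 0.0139 0.0764] [0.6102 0.0154 0.    ]
vial_a_mid 0.48 [198. 248.] [ 0.5272 -0.0097  0.111 ] 
cuvette_box_mid 0.52 [183. 141.] [0.5752 0.2547 0.064 ] [0.5794 0.2633 0.031 ]
weigh_dish_mid 0.72 [178. 309.] [ 0.5869 -0.1763  0.0007] [ 0.5861 -0.1753  0.007 ]
side [0.3342 0.699  0.6162] [ 0.0783 -0.1399  0.8737 -0.4593] 370.27703059672916
knob_top 0.44 [221. 296.] [0.4582 0.0738 0.0968] [0.4584 0.0729 0.096 ]
barrel 0.75 [233. 301.] [0.4422 0.0848 0.0748] [0.444  0.0748 0.066 ]
pointer 0.59 [193. 266.] [ 0.578  -0.0926  0.0372] [ 0.5776 -0.0915  0.038 ]
pointer 0.57 [204. 244.] [0.6011 0.0152 0.0698] [ 0.6166 -0.0245  0.038 ]
next_notch 0.71 [217. 293.] [ 0.483  -0.012   0.0376] [ 0.4818 -0.0066  0.042 ]
carousel 0.64 [235. 256.] [0.5417 0.1017 0.0561] [0.5624 0.0419 0.    ]
carousel 0.32 [195. 259.] [ 0.5688 -0.0038  0.0923] [ 0.6101 -0.1277  0.    ]
vial_a_mid 0.45 [200. 277.] [0.5218 0.0038 0.0929] 
cuvette_box_mid 0.74 [295. 213.] [0.5693 0.2815 0.0488] [0.5767 0.2684 0.031 ]
weigh_dish_mid 0.56 [182. 269.] [ 0.6002 -0.1897  0.0055] [ 0.5996 -0.1875  0.007 ]
0.9
```

View images.

Run:
```python
import cv2
a=cv2.imread('pics/top0.png');b=cv2.imread('pics/side0.png')
cv2.imwrite('pics/t0c.png',cv2.resize(a[110:290,130:340],None,fx=3.3,fy=3.3,interpolation=cv2.INTER_CUBIC)[:600,:800])
cv2.imwrite('pics/s0c.png',cv2.resize(b[130:330,180:380],None,fx=3,fy=3,interpolation=cv2.INTER_CUBIC))
```

```text
(no output)
```

View pics/t0c.png

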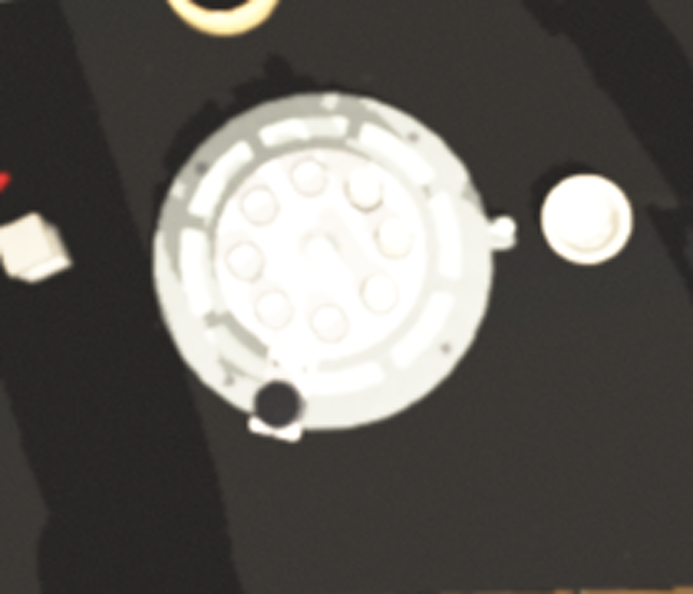

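View pics/s0c.png

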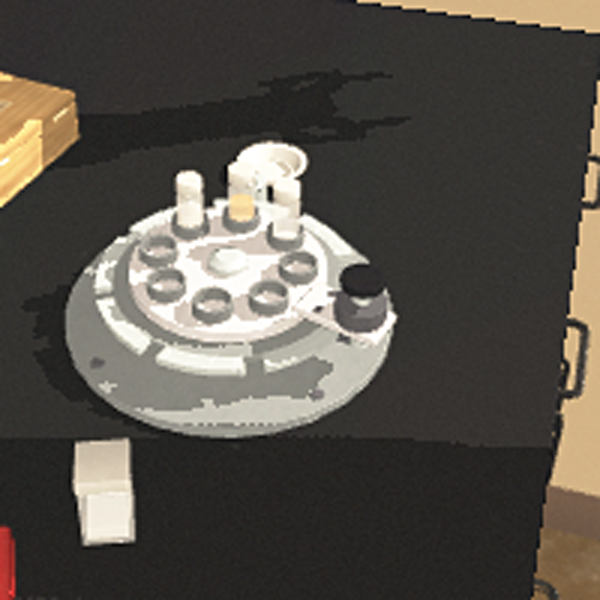

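```bash
cat >> h.py <<'E'
from scipy.optimize import least_squares
def cloud(c):
    r,k=np.mgrid[0:384,0:512]; d=c['depth']
    P=np.stack([(k-c['cx'])/c['fx']*d,(r-c['cy'])/c['fy']*d,d],-1)
    return P@rot(c['orientation']).as_matrix().T+np.array(c['origin'])
def knob(c,near,rad=.03,lo=.075,hi=.105):
    P=cloud(c); m=(np.hypot(P[...,0]-near[0],P[...,1]-near[1])<rad)&(P[...,2]>lo)&(P[...,2]<hi)&(c['pixels'].max(-1)<110)
    if m.sum()<5: return None
    Q=P[m]; mid=(Q[:,:2].max(0)+Q[:,:2].min(0))/2
    return m.sum(),Q.mean(0),mid,np.ptp(Q,axis=0)
E
python3 - <<'E'
from h import *
np.set_printoptions(precision=4,suppress=True)
for n in('top','side'):
    c=env.read_camera(n); P=cloud(c)
    print(n,knob(c,(.449,.074)))
    C0=np.array([.555,.035])
    rr=np.hypot(P[...,0]-C0[0],P[...,1]-C0[1])
    for lo,hi,R0 in((.006,.02,.135),(.050,.058,.08)):
        m=((P[...,2]>lo)&(P[...,2]<hi)&(rr<.16)); 
        Q=P[m][:,:2]
        # boundary: farthest per angle bin
        a=np.arctan2(Q[:,1]-C0[1],Q[:,0]-C0[0]); r=np.hypot(*(Q-C0).T)
        b=[Q[(ii:=np.where((a>=t)&(a<t+.1))[0])][r[ii].argmax()] for t in np.arange(-3.1,3.1,.1) if ((a>=t)&(a<t+.1)).any()]
        b=np.array(b)
        f=least_squares(lambda x:np.hypot(b[:,0]-x[0],b[:,1]-x[1])-x[2],[*C0,R0],loss='soft_l1',f_scale=.002)
        print(len(b),f.x)
    print('near zs tall', )
    m=(P[...,2]>.1)&(rr<.1); print(P[m].mean(0) if m.any() else '')
E
```

```text
top (np.int64(133), array([0.4484, 0.0734, 0.0967]), array([0.4486, 0.0735]), array([0.0287, 0.0311, 0.0106]))
61 [0.5638 0.0429 0.1344]
62 [0.5633 0.0434 0.0791]
near zs tall
[ 0.5688 -0.0027  0.109 ]
side (np.int64(160), array([0.4485, 0.0768, 0.0936]), array([0.4485, 0.0746]), array([0.0335, 0.0338, 0.0235]))
46 [0.5636 0.0418 0.1343]
62 [0.5627 0.0447 0.0779]
near zs tall
[ 0.5649 -0.0012  0.1077]
```

```bash
python3 -m creep '{"hand":[0,0,0,0,0],"delta_pos":[[0,0,0],[0,0,0],[0,0,0],[0,0,0],[0,0,0]],"turn":[-0.873,-0.873,-0.873,-0.873,-0.873]}' 20; python3 -c "
from h import *
s=env.get_state();print(s['clock'],rot(s['orientation']).as_matrix().round(3),s['joint_pos'])"
```

```text
clock: 1.42
tcp_pos: [0.2385, -0.5232, 0.2423]
orientation: [0.0, 0.919, 0.395, -0.0]
wrist_force: [0.0, -0.1, -1.0]
finger_gap: 0.0256
1.4167 [[ 0.688  0.726 -0.   ]
 [ 0.726 -0.688 -0.   ]
 [-0.     0.    -1.   ]] [-1.28261566e+00  3.13185910e-01  4.60981279e-02  1.30362158e+00
 -3.24185184e-05  1.04650673e+00]
```

Turn sign is as predicted; two more such calls.

```bash
python3 -m creep '{"hand":[0,0,0,0,0],"delta_pos":[[0,0,0],[0,0,0],[0,0,0],[0,0,0],[0,0,0]],"turn":[-0.873,-0.873,-0.873,-0.873,-0.873]}'; python3 -m creep '{"hand":[0,0,0,0,0],"delta_pos":[[0,0,0],[0,0,0],[0,0,0],[0,0,0],[0,0,0]],"turn":[-0.873,-0.873,-0.873,-0.873,-0.873]}';python3 -c "
from h import *
s=env.get_state();print(s['clock'],rot(s['orientation']).as_matrix().round(3),s['tcp_pos'])"
```

```text
clock: 1.83
tcp_pos: [0.2386, -0.5232, 0.2423]
orientation: [0.0, 0.827, 0.562, -0.0]
wrist_force: [0.4, 0.1, 0.6]
finger_gap: -0.0005
clock: 2.25
tcp_pos: [0.2385, -0.5232, 0.2423]
orientation: [0.0, 0.706, 0.708, -0.0]
wrist_force: [0.8, 0.2, -0.9]
finger_gap: -0.0002
2.25 [[-0.003  1.     0.   ]
 [ 1.     0.003 -0.   ]
 [-0.     0.    -1.   ]] [ 0.23852316 -0.52324194  0.24233249]
```

```bash
python3 -m creep '{"hand":[0,0,0,0,0],"delta_pos":[[0.0373,0.0131,0],[0.0373,0.0131,0],[0.0373,0.0131,0],[0.0373,0.0131,0],[0.0373,0.0131,0]],"turn":[0,0,0,0,0]}'; python3 -m creep '{"hand":[0,0,0,0,0],"delta_pos":[[0.0373,0.0131,0],[0.0373,0.0131,0],[0.0373,0.0131,0],[0.0373,0.0131,0],[0.0373,0.0131,0]],"turn":[0,0,0,0,0]}';python3 -m creep '{"hand":[0,0,0,0,0],"delta_pos":[[0.0373,0.0131,0],[0.0373,0.0131,0],[0.0373,0.0131,0],[0.0373,0.0131,0],[0.0373,0.0131,0]],"turn":[0,0,0,0,0]}'
```

```text
clock: 2.67
tcp_pos: [0.2911, -0.3727, 0.2423]
orientation: [0.0, 0.707, 0.707, 0.0]
wrist_force: [1.7, -0.2, 0.7]
finger_gap: 0.0
clock: 3.08
tcp_pos: [0.3436, -0.2234, 0.2425]
orientation: [0.0, 0.707, 0.707, 0.0]
wrist_force: [-0.5, -0.4, 0.5]
finger_gap: 0.0004
clock: 3.5
tcp_pos: [0.3961, -0.0742, 0.2426]
orientation: [0.0, 0.707, 0.707, 0.0]
wrist_force: [0.5, -0.2, 1.6]
finger_gap: 0.0005
```

```bash
python3 -m creep '{"hand":[0,0,0,0,0],"delta_pos":[[0.0373,0.0131,0],[0.0373,0.0131,0],[0.0373,0.0131,0],[0.0373,0.0131,0],[0.0373,0.0131,0]],"turn":[0,0,0,0,0]}';  python3 -m creep '{"hand":[0,0,0,0,0],"delta_pos":[[0,0,0.025],[0,0,0.025],[0,0,0.025],[0,0,0.025],[0,0,0]],"turn":[0,0,0,0,0]}'
```

```text
clock: 3.92
tcp_pos: [0.4486, 0.0752, 0.2425]
orientation: [0.0, 0.707, 0.707, 0.0]
wrist_force: [0.4, 0.4, -0.8]
finger_gap: -0.0003
clock: 4.33
tcp_pos: [0.4458, 0.0737, 0.1589]
orientation: [-0.002, 0.707, 0.707, -0.002]
wrist_force: [-1.1, -0.9, -0.5]
finger_gap: 0.0
```

```bash
python3 -m creep '{"hand":[0,0,0,0,0],"delta_pos":[[0,0,0.01],[0,0,0.01],[0,0,0.01],[0,0,0],[0,0,0]],"turn":[0,0,0,0,0]}'; python3 -c "
from h import *
s=env.get_state();print(s['clock'],rot(s['orientation']).as_matrix().round(4),s['tcp_pos'],s['joint_pos'],s['wrist_force'])"
```

```text
clock: 4.75
tcp_pos: [0.4483, 0.0734, 0.1383]
orientation: [-0.0, 0.707, 0.707, -0.0]
wrist_force: [-0.5, -0.3, 0.4]
finger_gap: 0.0001
4.75 [[ 5.e-04  1.e+00 -2.e-04]
 [ 1.e+00 -5.e-04 -1.e-04]
 [-1.e-04 -2.e-04 -1.e+00]] [0.44825211 0.07340755 0.13829574] [-1.46470514e-02  1.43991117e-01 -4.37161798e-01  9.89804100e-01
 -1.20968689e-04  1.55663992e+00] [-0.47252077 -0.25163135  0.43361492]
```

Run:
```python
from h import *
o=[]
for n in('top','side'):
    c=env.read_camera(n); r0,c0=(170,150) if n=='top' else (130,200)
    o.append(cv2.resize(cv2.cvtColor(c['pixels'],cv2.COLOR_RGB2BGR)[r0:r0+150,c0:c0+150] if n=='side' else cv2.cvtColor(c['pixels'],cv2.COLOR_RGB2BGR)[r0:r0+150,c0:c0+150],(400,400),interpolation=cv2.INTER_CUBIC))
cv2.imwrite('pics/a1.png',np.hstack(o))
```

```text
(no output)
```

View pics/a1.png

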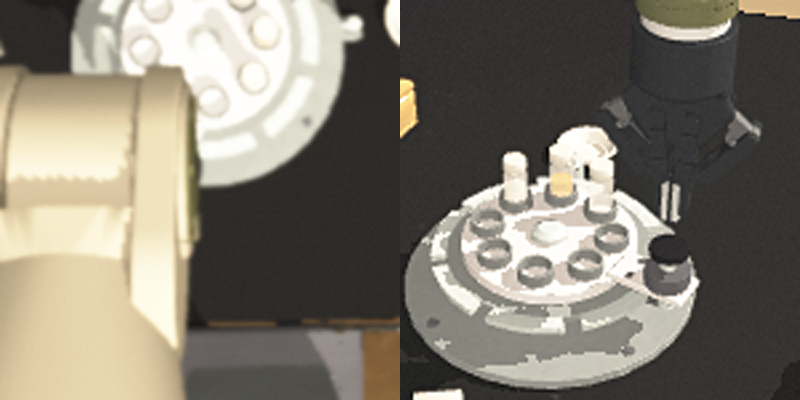

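```bash
python3 -m creep '{"hand":[0,0,0,0,0],"delta_pos":[[0,0,0.01],[0,0,0.01],[0,0,0.01],[0,0,0.004],[0,0,0]],"turn":[0,0,0,0,0]}'; python3 -m creep '{"hand":[0,0,0,0,0],"delta_pos":[[0,0,0.004],[0,0,0.003],[0,0,0.003],[0,0,0],[0,0,0]],"turn":[0,0,0,0,0]}'
```

```text
clock: 5.27
tcp_pos: [0.4472, 0.0735, 0.1097]
orientation: [-0.001, 0.707, 0.707, -0.001]
wrist_force: [-0.5, 0.5, -0.6]
finger_gap: 0.0004
clock: 5.68
tcp_pos: [0.4485, 0.0735, 0.1033]
orientation: [0.0, 0.707, 0.707, 0.0]
wrist_force: [-1.4, -0.7, 3.4]
finger_gap: -0.0004
```

```bash
python3 -m creep '{"hand":[0,0,0,0,0],"delta_pos":[[0,0,0.004],[0,0,0.004],[0,0,0.003],[0,0,0],[0,0,0]],"turn":[0,0,0,0,0]}'; python3 -m creep '{"hand":[0,0,0,0,0],"delta_pos":[[0,0,0],[0,0,0],[0,0,0],[0,0,0],[0,0,0]],"turn":[0,0,0,0,0]}'
python3 - <<'E'
from h import *
s=env.get_state(); print(s['tcp_pos'],s['wrist_force'])
c=env.read_camera('side'); print(knob(c,(.4485,.074),lo=.06))
cv2.imwrite('pics/a2.png',cv2.resize(cv2.cvtColor(c['pixels'],cv2.COLOR_RGB2BGR)[170:270,240:340],(600,600),interpolation=cv2.INTER_CUBIC))
E
```

```text
clock: 6.1
tcp_pos: [0.4485, 0.0735, 0.0943]
orientation: [0.0, 0.707, 0.707, 0.0]
wrist_force: [-0.5, -0.1, 4.6]
finger_gap: -0.0001
clock: 6.52
tcp_pos: [0.4485, 0.0735, 0.0944]
orientation: [0.0, 0.707, 0.707, 0.0]
wrist_force: [-0.8, 0.4, 4.4]
finger_gap: 0.0002
[0.44849494 0.07353348 0.09438505] [-0.82668061  0.42839848  4.39837844]
(np.int64(215), array([0.44768458, 0.08428301, 0.08023819]), array([0.44875081, 0.07959588]), array([0.03721827, 0.02936794, 0.04443726]))
```

View pics/a2.png

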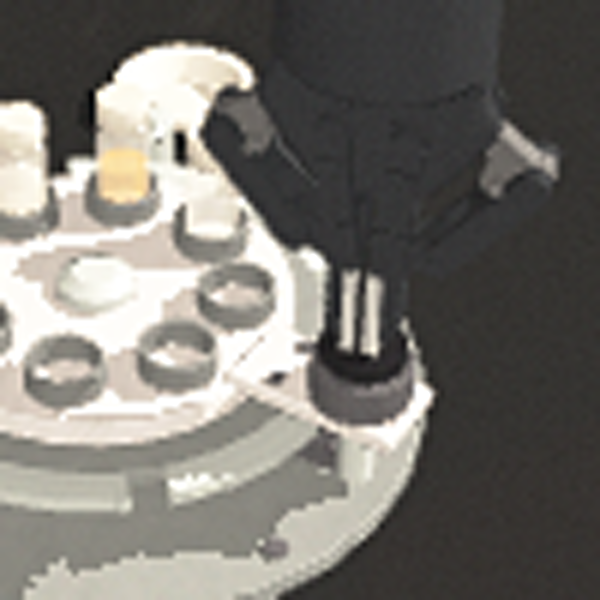

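Run:
```python
import numpy as np
C=np.array([.5635,.043]); a=np.deg2rad(165.0+np.arange(0,41,2)); 
P=C+.1195*np.stack([np.cos(a),np.sin(a)],1); d=np.diff(P,axis=0)/.8
for i,x in enumerate(d): print(2*i+2,[round(x[1],4),round(x[0],4)])
```

```text
2 [np.float64(-0.0051), np.float64(-0.0013)]
4 [np.float64(-0.0051), np.float64(-0.0011)]
6 [np.float64(-0.0051), np.float64(-0.0009)]
8 [np.float64(-0.0052), np.float64(-0.0007)]
10 [np.float64(-0.0052), np.float64(-0.0005)]
12 [np.float64(-0.0052), np.float64(-0.0004)]
14 [np.float64(-0.0052), np.float64(-0.0002)]
16 [np.float64(-0.0052), np.float64(0.0)]
18 [np.float64(-0.0052), np.float64(0.0002)]
20 [np.float64(-0.0052), np.float64(0.0004)]
22 [np.float64(-0.0052), np.float64(0.0005)]
24 [np.float64(-0.0052), np.float64(0.0007)]
26 [np.float64(-0.0051), np.float64(0.0009)]
28 [np.float64(-0.0051), np.float64(0.0011)]
30 [np.float64(-0.0051), np.float64(0.0013)]
32 [np.float64(-0.005), np.float64(0.0014)]
34 [np.float64(-0.005), np.float64(0.0016)]
36 [np.float64(-0.0049), np.float64(0.0018)]
38 [np.float64(-0.0048), np.float64(0.002)]
40 [np.float64(-0.0048), np.float64(0.0021)]
```

```bash
python3 -m creep '{"hand":[0,0,0,0,0],"delta_pos":[[0,0,0.002],[0,0,0],[-0.0025,-0.0006,0],[-0.0025,-0.0006,0],[0,0,0]],"turn":[0,0,0,0,0]}'
python3 - <<'E'
from h import *
c=env.read_camera('side')
cv2.imwrite('pics/a3.png',cv2.resize(cv2.cvtColor(c['pixels'],cv2.COLOR_RGB2BGR)[170:270,240:340],(600,600),interpolation=cv2.INTER_CUBIC))
E
```

```text
clock: 6.98
tcp_pos: [0.4475, 0.0693, 0.093]
orientation: [0.0, 0.707, 0.707, 0.0]
wrist_force: [-1.2, 1.4, 6.1]
finger_gap: 0.0001
```

View pics/a3.png

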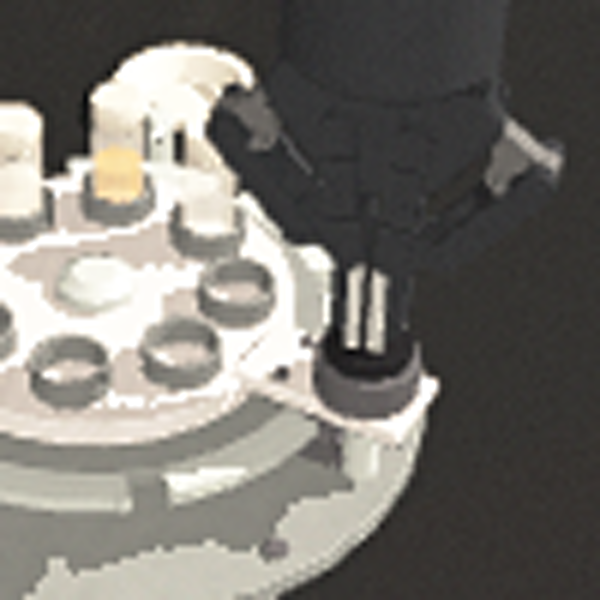

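```bash
python3 -m creep '{"hand":[0,0,0,0,0],"delta_pos":[[-0.0051,-0.0011,0],[-0.0051,-0.0009,0],[-0.0052,-0.0007,0],[-0.0052,-0.0005,0],[-0.0052,-0.0004,0]],"turn":[0,0,0,0,0]}'
python3 - <<'E'
from h import *
c=env.read_camera('side')
cv2.imwrite('pics/a4.png',cv2.resize(cv2.cvtColor(c['pixels'],cv2.COLOR_RGB2BGR)[170:270,240:340],(600,600),interpolation=cv2.INTER_CUBIC))
E
```

```text
clock: 7.45
tcp_pos: [0.4448, 0.0488, 0.093]
orientation: [0.0, 0.707, 0.707, 0.0]
wrist_force: [0.1, 1.7, 6.3]
finger_gap: -0.0002
```

View pics/a4.png

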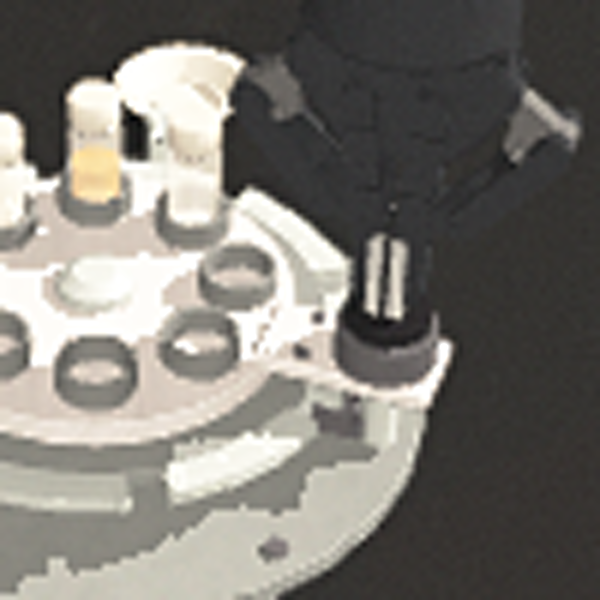

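The table follows: barrel and knob are under the tips and the vials are turning. I'm carrying on along the arc.

```bash
python3 -m creep '{"hand":[0,0,0,0,0],"delta_pos":[[-0.0052,-0.0002,0],[-0.0052,0,0],[-0.0052,0.0002,0],[-0.0052,0.0004,0],[-0.0052,0.0005,0]],"turn":[0,0,0,0,0]}';python3 -m creep '{"hand":[0,0,0,0,0],"delta_pos":[[-0.0052,0.0007,0],[-0.0051,0.0009,0],[-0.0051,0.0011,0],[-0.0051,0.0013,0],[-0.005,0.0014,0]],"turn":[0,0,0,0,0]}'
python3 - <<'E'
from h import *
c=env.read_camera('side')
cv2.imwrite('pics/a5.png',cv2.resize(cv2.cvtColor(c['pixels'],cv2.COLOR_RGB2BGR)[150:250,240:340],(600,600),interpolation=cv2.INTER_CUBIC))
E
```

```text
clock: 7.92
tcp_pos: [0.4455, 0.028, 0.093]
orientation: [0.0, 0.707, 0.707, 0.0]
wrist_force: [-1.5, 0.8, 6.6]
finger_gap: 0.0004
clock: 8.33
tcp_pos: [0.4498, 0.0075, 0.093]
orientation: [0.0, 0.707, 0.707, 0.0]
wrist_force: [-0.4, 0.5, 6.9]
finger_gap: 0.0001
```

View pics/a5.png

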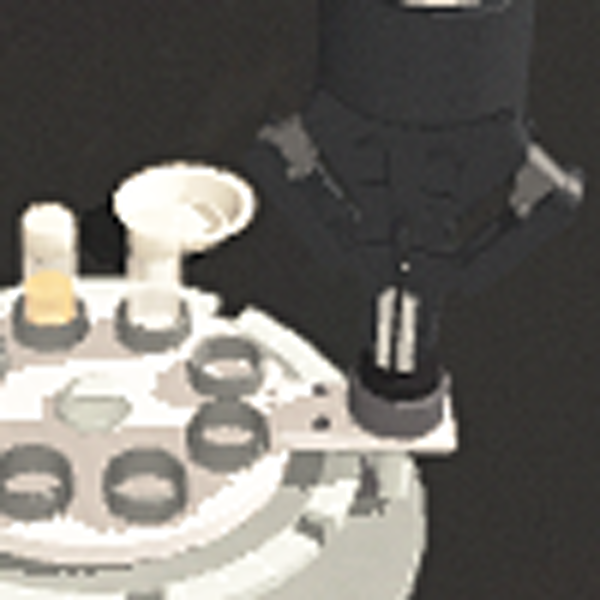

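```bash
python3 -m creep '{"hand":[0,0,0,0,0],"delta_pos":[[-0.005,0.0016,0],[-0.0049,0.0018,0],[-0.0048,0.002,0],[-0.0048,0.0021,0],[0,0,0]],"turn":[0,0,0,0,0]}'
python3 - <<'E'
from h import *
np.set_printoptions(precision=4,suppress=True)
c=env.read_camera('side'); P=cloud(c); s=env.get_state(); t=s['tcp_pos']; print(t)
m=(np.hypot(P[...,0]-t[0],P[...,1]-t[1])<.028)&(P[...,2]>.060)&(P[...,2]<.0725)&(c['pixels'].max(-1)<150)
Q=P[m]
f=least_squares(lambda x:np.hypot(Q[:,0]-x[0],Q[:,1]-x[1])-.02,t[:2],loss='soft_l1',f_scale=.001)
C=np.array([.5635,.043]); v=f.x-C; print(m.sum(),f.x,np.hypot(*v),np.degrees(np.arctan2(v[1],v[0]))%360)
v=t[:2]-C; print(np.hypot(*v),np.degrees(np.arctan2(v[1],v[0]))%360)
cv2.imwrite('pics/a6.png',cv2.resize(cv2.cvtColor(c['pixels'],cv2.COLOR_RGB2BGR)[150:250,240:340],(600,600),interpolation=cv2.INTER_CUBIC))
E
```

```text
clock: 8.8
tcp_pos: [0.4561, -0.0087, 0.093]
orientation: [0.001, 0.707, 0.707, -0.0]
wrist_force: [0.5, 0.0, 6.8]
finger_gap: -0.0
[ 0.456  -0.0086  0.093 ]
67 [ 0.4546 -0.0084] 0.12045902923804426 205.2791647252424
0.11921056010398462 205.62739737290843
```

View pics/a6.png

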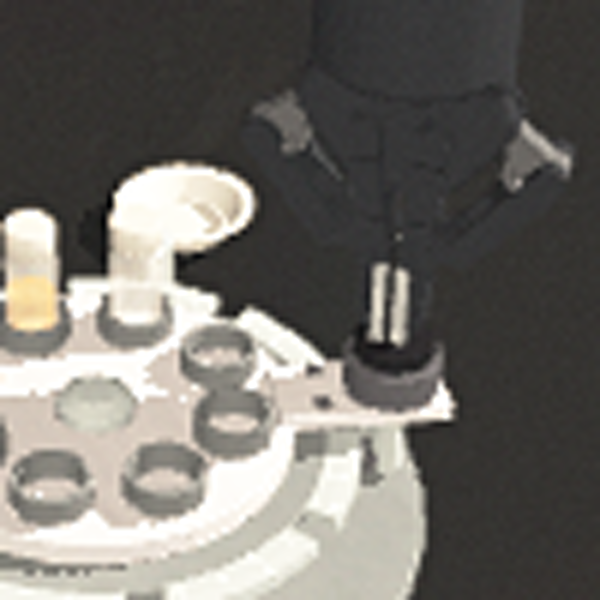

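```bash
python3 -m creep '{"hand":[0,0,0,0,0],"delta_pos":[[-0.0035,0.0018,0],[-0.0035,0.0018,0],[-0.0034,0.0019,0],[0,0,0],[0,0,0]],"turn":[0,0,0,0,0]}'
cat >> h.py <<'E'
def bar():
    c=env.read_camera('side'); P=cloud(c); s=env.get_state(); t=s['tcp_pos']; print(t,s['wrist_force'])
    m=(np.hypot(P[...,0]-t[0],P[...,1]-t[1])<.028)&(P[...,2]>.060)&(P[...,2]<.0725)&(c['pixels'].max(-1)<150)
    Q=P[m]
    f=least_squares(lambda x:np.hypot(Q[:,0]-x[0],Q[:,1]-x[1])-.02,t[:2],loss='soft_l1',f_scale=.001)
    C=np.array([.5635,.043]); v=f.x-C; print(m.sum(),f.x,np.hypot(*v),np.degrees(np.arctan2(v[1],v[0]))%360)
    return c
E
python3 - <<'E'
from h import *
bar()
E
```

```text
clock: 9.27
tcp_pos: [0.4603, -0.0167, 0.093]
orientation: [0.001, 0.707, 0.707, -0.0]
wrist_force: [-0.3, -0.9, 7.4]
finger_gap: 0.0001
[ 0.46031925 -0.01671871  0.09300084] [-0.33047992 -0.62139417  5.93850027]
67 [ 0.4583993  -0.01680454] 0.12092452046540485 209.64080007451497
```

```bash
python3 -m creep '{"hand":[0,0,0,0,0],"delta_pos":[[0,0,-0.003],[0,0,-0.003],[0,0,-0.002],[0,0,0],[0,0,0]],"turn":[0,0,0,0,0]}'
python3 - <<'E'
from h import *
c=bar()
cv2.imwrite('pics/a7.png',cv2.resize(cv2.cvtColor(c['pixels'],cv2.COLOR_RGB2BGR)[150:250,240:340],(600,600),interpolation=cv2.INTER_CUBIC))
E
```

```text
clock: 9.73
tcp_pos: [0.46, -0.0163, 0.0992]
orientation: [0.0, 0.707, 0.707, 0.0]
wrist_force: [0.6, -1.1, 3.4]
finger_gap: -0.0
[ 0.45999365 -0.01627877  0.0990969 ] [ 0.89507445 -0.13119774  4.23440961]
69 [ 0.45835249 -0.01610262] 0.12061972529609533 209.3400102457072
```

View pics/a7.png

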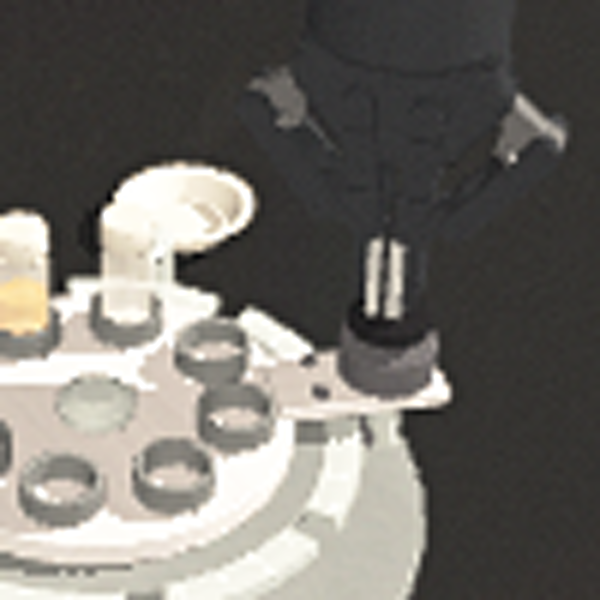

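```bash
python3 -m creep '{"hand":[0,0,0,0,0],"delta_pos":[[0,0,-0.003],[0,0,-0.003],[0,0,-0.003],[0,0,-0.003],[0,0,-0.003]],"turn":[0,0,0,0,0]}'; python3 -m creep '{"hand":[0,0,0,0,0],"delta_pos":[[0,0,-0.01],[0,0,-0.02],[0,0,-0.03],[0,0,-0.03],[0,0,-0.01]],"turn":[0,0,0,0,0]}'
python3 - <<'E'
from h import *
np.set_printoptions(precision=4,suppress=True)
c=bar(); print(knob(c,(.459,-.017)))
C=np.array([.5635,.043]); v=knob(c,(.459,-.017))[2]-C;print(np.degrees(np.arctan2(v[1],v[0]))%360)
cv2.imwrite('pics/a8.png',cv2.resize(cv2.cvtColor(c['pixels'],cv2.COLOR_RGB2BGR)[140:260,210:340],(650,600),interpolation=cv2.INTER_CUBIC))
E
```

```text
clock: 10.2
tcp_pos: [0.4593, -0.016, 0.1109]
orientation: [-0.001, 0.707, 0.707, -0.0]
wrist_force: [0.5, -0.3, -0.4]
finger_gap: 0.0001
clock: 10.62
tcp_pos: [0.4612, -0.0164, 0.1946]
orientation: [0.002, 0.707, 0.707, 0.001]
wrist_force: [-0.3, 0.0, 0.2]
finger_gap: 0.0001
[ 0.4617 -0.0165  0.1947] [ 0.4246 -0.6156  0.3708]
66 [ 0.4591 -0.0174] 0.12057815436196678 210.05365011779335
(np.int64(132), array([ 0.4589, -0.0128,  0.0933]), array([ 0.4589, -0.0157]), array([0.0327, 0.0357, 0.0233]))
209.32631007491253
```

View pics/a8.png

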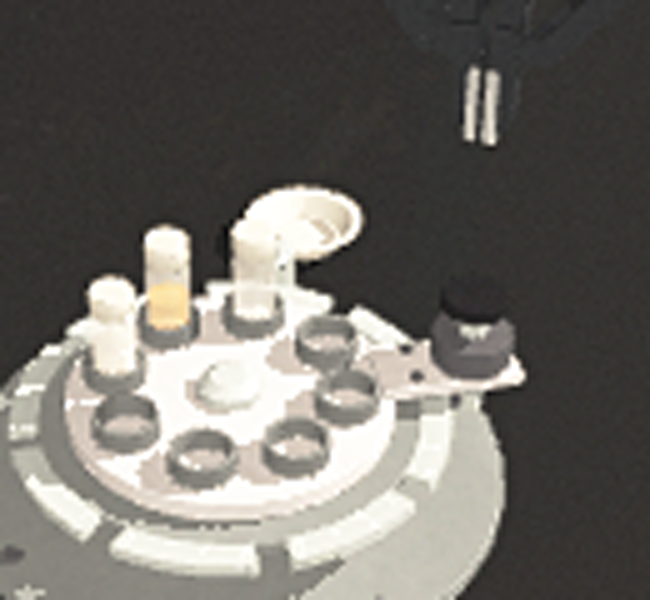

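```bash
python3 -m creep '{"hand":[0,0,0,0,0],"delta_pos":[[0,0,0],[0,0,0],[0,0,0],[0,0,0],[0,0,0]],"turn":[0,0,0,0,0]}'
python3 - <<'E'
from h import *
bar(); print(env.hand_in())
E
```

```text
clock: 11.08
tcp_pos: [0.4592, -0.0161, 0.19]
orientation: [-0.001, 0.707, 0.707, -0.001]
wrist_force: [-0.5, 0.6, -0.8]
finger_gap: 0.0003
[ 0.45938747 -0.01613717  0.19026199] [-0.50927185 -0.60326868  0.72170293]
68 [ 0.45912168 -0.01751512] 0.12065203659300949 210.10374671406
the job is handed in; nothing more can be done
None
```

The carousel is turned on by one station, and I handed the job in at about 11 s. The hand-in reports no verdict, so this rests on my own checks.

I pressed the knob down with the closed fingertips at about 4–7 N. I carried the table counter-clockwise by friction along the arc, then lifted straight up and let the plunger spring into the next notch.

What the last checks showed:
- **Table angle:** the barrel stands at about 210.1° in the world. It started at about 165°, so it has turned close to 45°. A rougher fit on the knob alone gave 209.3°, which disagrees by about 0.8°. That is within the image resolution and the ±2.3° (0.04 rad) tolerance.
- **Plunger:** fully up. The gap between knob and barrel shows again, and the knob's measured height matches the start to within 0.3 mm (mean 0.0933 m against 0.0936 m).
- **Vials and dish:** in the last picture the three vials stand upright in their sockets, and the dish looks unmoved. I did not measure the dish.
- **Box:** I did not look at it again at the end, but the hand never went near it.
- **Hand:** clear, with the fingertips about 80 mm above the knob and the wrist force down to noise.

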